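# Lock a small bottle in the cellar's uncorking block

### The job

Pick the small wine bottle out of the things on the tasting table and set it gently down, upright, to the bottom of the bore in the oak holding block. Then lock it for uncorking: push the block's captive knob in to start its screw, and turn it clockwise (seen from above) all the way home to its stop. Let go of everything, and do not shift or topple the other things on the table.

Things in the scene. Friction and masses are not known exactly. Their poses are not given: they have to be found in the camera images.
- small_bottle: Small dark green wine bottle, standing, 190 mm tall, about 0.3 kg: straight body 54 mm in diameter up to 105 mm (foot bevelled 3 mm), shoulder to 138 mm, then a cylindrical neck 28 mm in diameter up to 190 mm; paper label. Much smaller than the tall bottle. Origin at the centre of its underside, z up along its axis.
- small_bottle_neck (a point): Point on the small bottle's axis 168 mm above its underside: where to grip the neck.
- block: Oak holding block fixed to the table, 200 mm (own x) by 100 mm (own y), 60 mm high, at any yaw, on the left or right of the table. Open bore in its top at own x = -55 mm; at own x = +55 mm a round steel housing (48 mm in diameter, 20 mm high) carries the black knob. A steel jaw lies on its top between the two. Origin at the centre of its underside.
- bore_mouth (a point): Centre of the mouth of the bore (57 mm in diameter, 45 mm deep, flared mouth), on the block's top face, 60 mm above the table. The jaw, 30 mm wide and 18 mm high, is driven 5 mm per rad of the knob towards the bore and ends against the bottle's body; with the screw home it overhangs the bore, so the bottle goes in first.
- bore_floor (a point): Centre of the bore's flat floor, 15 mm above the table, on which the bottle is to stand; z up.
- knob_top (a point): Centre of the knob's top face; moves with the knob. Black fluted round knob, 44 mm in diameter (48 mm over the flutes), 34 mm high, axis upright, 110 mm from the bore's axis; top face 131 mm above the table when up, about 115 mm when home.
- press (a joint): How far the knob is down (m): 0 up, about 0.016 home. A spring lifts it with 4.5 N (up) to 8.5 N (home). Before the screw starts it pushes 12 mm straight down to a firm stop; it must be down 9 mm or more to enter the thread, else it is blocked near 0.8 rad. In the thread it sinks 8 mm by itself while turned from 0.9 to 2.5 rad, then stays level; axial play 3 mm.
- turn (a joint): Rotation of the knob (rad), growing clockwise seen from above; starts between 0 and 0.5, firm stop at 2.9, which is home. Friction torque 0.1 to 0.2 N m; once in the thread it stays where it is left. It takes two grips of about 1.3 rad; the round knob can be gripped at any yaw.
- tall_bottle: Bystander: tall dark green wine bottle, standing, 290 mm tall, body 74 mm in diameter up to 180 mm, neck 29 mm. Origin at the centre of its underside. It and the small bottle, flask and wine glass stand in the middle of the table in any order, 100 to 250 mm apart.
- flask: Bystander: squat amber flask with a cork, 143 mm tall, 68 mm in diameter. Origin at the centre of its underside.
- wine_glass: Bystander: stemmed wine glass, 145 mm tall, 70 mm in diameter. Origin at the centre of its foot.
- board: Bystander, fixed: serving board 190 by 110 mm with a cheese and a sausage on it, 62 mm high in all, on the side of the table where the block is not. Origin at the centre of its underside.
- cork_jar: Bystander: glass jar of corks with a wooden lid, 97 mm tall, 88 mm in diameter, at the far side of the table. Origin at the centre of its underside.
- corkscrew: Bystander: corkscrew lying at the far side of the table, wooden handle 100 mm long along its own y, 75 mm steel shank along its own x, 22 mm high. Origin on the table under the middle of the handle.
- coasters: Bystander: stack of round cork coasters, 90 mm in diameter, 24 mm high, close to the robot. Origin at the centre of its underside.
There are look-alikes about, which are no part of the job. Leave any pink or purple look-alike of the block alone.

How it is judged:
On the way, in this order (a step that is already met when the one before it is completed fails the run):
1. the small bottle stands at the bottom of the bore, upright (horizontal distance between small_bottle and bore_floor below 0.005 m and z of small_bottle in the frame of bore_floor below 0.004 m and angle between small_bottle's own z axis and vertical below 0.07 rad), for 0.2 s.
2. the knob's screw is started: pushed in by more than 7 mm and turned into the thread, past 1.2 rad, with the bottle in the bore (all of step 1 and value of joint press above 0.007 m and value of joint turn above 1.2 rad), for 0.1 s.
At the end, for the whole second after the job is handed in: The small bottle stands at rest on the floor of the bore (within 5 mm of its axis, within 4 mm of the floor, tilted less than 0.07 rad), the knob is screwed home (turned past 2.65 of 2.9 rad and more than 14.5 mm down), the loose bystanders stand upright as they were (all of step 1 and value of joint turn above 2.65 rad and value of joint press above 0.0145 m and linear speed of small_bottle below 0.02 m/s and angle between each of tall_bottle, flask, wine_glass, cork_jar, corkscrew, coasters's own z axis and vertical below 0.1 rad); the robot touches nothing.
It fails at once if a loose bystander is shifted by more than 35 mm or toppled (distance of any of tall_bottle, flask, wine_glass, cork_jar, corkscrew, coasters from where it was at the start of the episode above 0.035 m or angle between any of tall_bottle, flask, wine_glass, cork_jar, corkscrew, coasters's own z axis and vertical above 0.4 rad).
It fails at once if the small bottle is tipped by more than 0.5 rad (angle between small_bottle's own z axis and vertical above 0.5 rad).
It fails at once if the small bottle is dropped or slammed into the bore: faster than 0.4 m/s inside it (horizontal distance between small_bottle and bore_floor below 0.02 m and z of small_bottle in the frame of bore_floor below 0.045 m and linear speed of small_bottle above 0.4 m/s).
It also fails if it takes over 64 s, if anything falls off the work surface, if the arm or the gripper's body presses on something with over 40 N, if the wrist force passes 120 N, or if a joint passes its speed limit or range.

### The arm

A 7-joint arm with a two-finger parallel gripper is mounted at the origin on the work surface. World frame = base frame: x ahead of the robot, y to its left, z up, the work surface at z = 0. Lengths are in m, angles in rad, forces in N, time in s.
With the tool pointing down it reaches from about 0.425 to 0.875 m from the base axis. Payload 8.4 kg.
Tool frame: the origin (TCP) lies between the finger pads; the fingertips stand 22 mm ahead of it and the grasp point (between the pads) lies 3 mm ahead of it; z points along the fingers, y is the line along which they close (so a half turn about z gives the same grasp; the last joint's range is limited). The gripper opens to 85 mm and grips with 20 to 120 N. Pads are 22 mm wide; open, the fingers measure 114 mm over their backs; the gripper's body (76 mm by 85 mm) begins 54 mm behind the grasp point. The pads swing forward as they close: fully open they stand 13 mm farther back than shut.
Start: joints at [1.175, 0.333, 0.04, 1.465, -0.013, 1.343, -0.059], TCP at [0.19, -0.622, 0.253] pointing down, gripper open.
Joint ranges: [-2.58, 2.58], [-0.38, 2.09], [-1.3, 1.39], [0.25, 2.4], [-1.5, 4.64], [0.08, 2.09], [-2.65, 2.65]. Speed limits (rad/s): [2.22, 2.22, 2.79, 2.79, 3.14, 3.14, 3.14].

### API

Orientations are given as a unit quaternion [w, x, y, z].
In Python, from bench import r, eyes gives the robot as it stands. The module is installed in compiled form; this text tells all that it offers.
- The arm moves only by the tool arm_command, never from a script. Its argument "rows" is a list of rows, each an object of numbers: "x", "y", "z": the shift along the tool's x, y, z in units of 40 mm (1.0 is 40 mm); "rx", "ry", "rz": the turn, a rotation vector about the tool's x, y, z in units of 0.08 rad (1.0 is 0.08 rad). In form: [{"x": .., "y": .., "z": .., "rx": .., "ry": .., "rz": ..}, ...]. A call has 1 to 5 rows; each row shifts and turns the commanded pose from where the row before left it, along the tool's axes as they then stand; what a row does not reach is not made up. A row lasts 1/10 s, in which the tool goes at most 50 mm and 8.59 degrees, less where a joint would pass 70% of its speed; a pose out of reach is approached as far as the arm can. A call with a number of a shift or a turn outside -1 to 1 is refused whole. A call with a gripper value outside its range is refused whole. "claw" is the opening, from 0 (shut) to 1 (fully open), set as the call begins (left out, the last holds). The fingers move at their own pace and stop on an object; "force" is the grip in N (left out, the last holds). Time passes only in rows, so rows that do not move let the fingers close. It gives the time, the measured TCP pose, the force, the opening and the grip force at its end, in the units of the state.
- r.sense(): the state, without advancing time (a new reading comes with each control period).
- eyes.snapshot(name): name is "side" or "top" or "wrist"; returns the picture (384x512x3 uint8, red, green, blue); there is no depth.
- eyes.calibration(name): a dict with "fx", "fy", "cx", "cy" (pixels), "D" ([k1, k2, p1, p2, k3] as OpenCV has them; the pictures are not rectified), "rvec" (rotation vector, rad) and "tvec" (3), from world to camera coordinates, as OpenCV has them. Camera axes: x right, y down, z forward; pixel columns grow to the right and rows downward; lengths in m; the calibration is good to about 2 mm. A picture is of the moment at which its call begins: read the wrist's pose just before it. calibration takes no time and is no camera call; for the wrist camera it gives the pose at the moment of the call.
- r.sign_off(): hands the job in; it is judged then, once.
Trained networks look in the newest picture that a camera, given by its name, has taken for a name from the list of things; names that differ only in an ending like _2 or _b are one class to them, and where a whole thing is asked for, a point or a joint stands for the part that bears it (a point fixed in the world has none). Each returns a list of dicts, best first, with "conf" (0 to 1); they miss things now and then, are a little off and sometimes report something else, mostly with a low value. They report only what shows in the picture. A call takes as long as a camera call. They do not tell look-alikes from the thing itself.
- eyes.regions_of(camera, name): "pixels" (384x512 bool, what is visible of it) and "extent" ([left, top, width, height] in pixels, round what is visible of it).
- eyes.mark_of(camera, name): "centre" ([column, row] in pixels: a listed point, or the origin of a listed thing).
The state is a dict: "clock": time; "joint_pos": joint angles; "qvel": joint speeds; "effort": joint torques, N m; "position": TCP position; "ee_rot": TCP orientation; "contact_force": force on the tool from outside, world axes, zero at the start; "wrist_torque": the same for the moment, N m; "grip_width": finger opening in m; "gripper_force": force on a finger pad.
Only numpy, scipy, OpenCV 4.12 (cv2) and the standard library are available. Lean on these libraries where they do the work, as an engineer would, in place of code of your own. Each camera call takes 0.05 s, during which the arm holds its last target. There are 200 camera calls.

## Working session

There is one attempt and no reset: what is moved stays moved. The work goes in short steps, Python scripts to look and compute and a tool call to move; the robot and the scene stay as the last step left them, time stands still between calls to the robot, and variables do not carry over. Pictures are saved under pics/ and viewed, at most 12 in all, crops included, and the job is handed in when it is done.

Besides the shell and the picture viewer there is one more tool, called by a JSON object that holds its "op" and its "data", one argument or row to a line. arm_command: Moves the arm, as the interface text tells. Shifts and turns lie within -1 to 1; 1 stands for 40 mm of shift or 0.08 rad of turn. Its arguments: {"type":"object","properties":{"rows":{"type":"array"},"claw":{"type":"number"},"force":{"type":"number"}},"required":["rows"]}

```bash
mkdir -p pics; cat > h.py <<'E'
import numpy as np, cv2
from bench import r, eyes
from scipy.spatial.transform import Rotation as R
def cal(n):
    c=eyes.calibration(n); K=np.array([[c['fx'],0,c['cx']],[0,c['fy'],c['cy']],[0,0,1.]])
    return K,np.array(c['D'],float),np.array(c['rvec'],float),np.array(c['tvec'],float)
def proj(n,P,c=None):
    K,D,rv,t=c or cal(n); return cv2.projectPoints(np.array(P,float).reshape(-1,1,3),rv,t,K,D)[0].reshape(-1,2)
def ray(n,px,c=None):
    K,D,rv,t=c or cal(n); u=cv2.undistortPoints(np.array(px,float).reshape(1,1,2),K,D).ravel()
    M=cv2.Rodrigues(rv)[0]; d=M.T@np.array([u[0],u[1],1]); return -M.T@t, d/np.linalg.norm(d)
def atz(n,px,z,c=None):
    o,d=ray(n,px,c); return o+d*(z-o[2])/d[2]
def tri(rays):
    A=sum(np.eye(3)-np.outer(d,d) for o,d in rays); b=sum((np.eye(3)-np.outer(d,d))@o for o,d in rays)
    return np.linalg.solve(A,b)
def save(n,f): 
    im=eyes.snapshot(n); cv2.imwrite('pics/'+f,im[:,:,::-1]); return im
def togo(p,quat=True):
    s=r.sense(); q=s['ee_rot']; M=R.from_quat([q[1],q[2],q[3],q[0]])
    return M.inv().apply(np.array(p)-s['position'])/0.04
E
python3 - <<'E'
from h import *
np.set_printoptions(precision=3,suppress=True)
s=r.sense(); print(s['clock'],s['position'],s['ee_rot'],s['grip_width'])
a=save('side','side0.png'); b=save('top','top0.png')
cv2.imwrite('pics/both0.png',np.vstack([a,b])[:,:,::-1][:, :])
for n in ['side','top']:
    for t in ['small_bottle','small_bottle_neck','block','bore_mouth','bore_floor','knob_top','tall_bottle','flask','wine_glass','board','cork_jar','corkscrew','coasters']:
        print(n,t,[(round(m['conf'],2),np.round(m['centre'],1)) for m in eyes.mark_of(n,t)[:3]])
print(r.sense()['clock'])
E
```

```text
0.0 [ 0.19  -0.621  0.252] [-0.001  0.989  0.148 -0.   ] 0.08592586921858734
side small_bottle [(0.67, array([229.8, 196. ]))]
side small_bottle_neck [(0.75, array([223.5, 163.6]))]
side block [(0.92, array([249.6, 352.6])), (0.76, array([210.7, 271.4])), (0.64, array([347.4, 192.6]))]
side bore_mouth [(0.67, array([209.1, 272.1])), (0.65, array([256., 368.]))]
side bore_floor [(0.95, array([207.4, 284.1])), (0.75, array([257. , 375.9])), (0.57, array([347.2, 205.6]))]
side knob_top [(0.76, array([349.8, 156.9])), (0.75, array([211.6, 231.7])), (0.63, array([247.2, 314.1]))]
side tall_bottle [(0.61, array([244.8, 219.3]))]
side flask [(0.7, array([262.1, 186.6]))]
side wine_glass [(0.64, array([284.7, 216.9]))]
side board [(0.73, array([290.9, 152.2]))]
side cork_jar [(0.71, array([221.8, 160.5])), (0.17, array([227.9, 196. ]))]
side corkscrew [(0.64, array([195.1, 207. ])), (0.6, array([258.7, 190.5]))]
side coasters [(0.76, array([294.2, 257. ]))]
top small_bottle [(0.86, array([267.4, 157.7])), (0.23, array([187.1, 173.7])), (0.21, array([245.6, 188. ]))]
top small_bottle_neck [(0.75, array([263.8, 139.2]))]
top block [(0.87, array([341.4, 279.9])), (0.83, array([121. , 266.1])), (0.58, array([180.6, 188.8]))]
top bore_mouth [(0.85, array([ 96. , 284.1])), (0.74, array([156.9, 198.6])), (0.57, array([326.4, 294.2]))]
top bore_floor [(0.89, array([102. , 284.5])), (0.78, array([325.6, 288.4])), (0.66, array([157.6, 198.6]))]
top knob_top [(0.84, array([117.1, 257.1])), (0.58, array([185.9, 172.4])), (0.53, array([369.9, 273.6]))]
top tall_bottle [(0.67, array([246.2, 186.8]))]
top flask [(0.91, array([295.1, 186.5]))]
top wine_glass [(0.68, array([273.3, 231. ])), (0.61, array([373.1, 188.7]))]
top board [(0.7, array([372.5, 189.5]))]
top cork_jar [(0.64, array([314.6, 118.3]))]
top corkscrew [(0.66, array([243.5, 127.7])), (0.21, array([267. , 158.1]))]
top coasters [(0.67, array([226.7, 257.9]))]
1.4
```

View pics/top0.png

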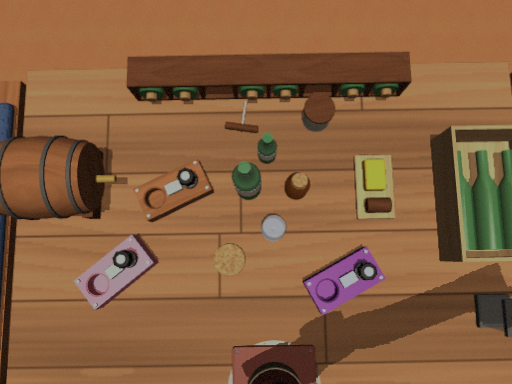

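View pics/side0.png

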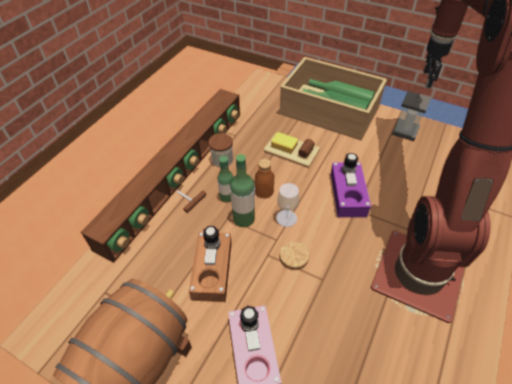

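The top picture shows the oak block at left (about 172,190), with its bore at (156,199) and knob at (187,177). The pink and purple blocks are decoys. The small bottle is at (267,150), the tall bottle at (247,180), the flask at (297,185) and the glass at (273,228). The side view agrees: oak block at (211,265), small bottle at (226,180).

```bash
python3 - <<'E'
from h import *
np.set_printoptions(precision=4,suppress=True)
ct,cs=cal('top'),cal('side')
print('cam',ray('top',(256,192),ct)[0],ray('side',(256,192),cs)[0])
L={'small':((267.4,157.7),(229.8,196.),0),'neck':((263.8,139.2),(223.5,163.6),.168),
'block':((180.6,188.8),(210.7,271.4),0),'mouth':((156.9,198.6),(209.1,272.1),.06),'floor':((157.6,198.6),(207.4,284.1),.015),
'knob':((185.9,172.4),(211.6,231.7),.131),'tall':((246.2,186.8),(244.8,219.3),0),'flask':((295.1,186.5),(262.1,186.6),0),
'glass':((273.3,231.),(284.7,216.9),0),'coast':((226.7,257.9),(294.2,257.),0),'jar':((314.6,118.3),(221.8,160.5),0),'cs':((243.5,127.7),(195.1,207.),0)}
for k,(a,b,z) in L.items():
    print(k,'top',atz('top',a,z,ct)[:2],'side',atz('side',b,z,cs)[:2],'tri',tri([ray('top',a,ct),ray('side',b,cs)]))
# small bottle masks
eyes.snapshot('top');eyes.snapshot('side')
for n in('top','side'):
    for nm in('small_bottle','block'):
        for m in eyes.regions_of(n,nm)[:4]: print(n,nm,round(m['conf'],2),m['extent'],m['pixels'].sum())
E
```

```text
cam [0.3635 0.0249 1.2194] [0.1472 0.7394 1.075 ]
small top [0.6546 0.0055] side [0.6552 0.0004] tri [0.6523 0.0054 0.0072]
neck top [0.6639 0.0165] side [0.6611 0.0099] tri [0.6596 0.0158 0.1751]
block top [0.5649 0.2645] side [0.5564 0.2833] tri [ 0.5692  0.2703 -0.0311]
mouth top [0.5283 0.3191] side [0.5365 0.3128] tri [0.5292 0.3171 0.0718]
floor top [0.5347 0.3285] side [0.5371 0.3296] tri [0.536  0.3291 0.0145]
knob top [0.5872 0.2252] side [0.5724 0.2292] tri [0.5833 0.2248 0.1208]
tall top [0.5674 0.07  ] side [0.5596 0.0644] tri [0.5622 0.0684 0.005 ]
flask top [ 0.5658 -0.0749] side [ 0.5749 -0.0905] tri [ 0.5635 -0.0723  0.024 ]
glass top [ 0.4354 -0.0075] side [ 0.4461 -0.0062] tri [ 0.4403 -0.0057  0.0028]
coast top [0.3601 0.1289] side [0.3539 0.1199] tri [0.3561 0.1268 0.0099]
jar top [ 0.7746 -0.1402] side [ 0.7705 -0.1363] tri [ 0.7756 -0.1415 -0.0065]
cs top [0.749 0.076] side [0.7361 0.0978] tri [ 0.7581  0.0768 -0.0358]
top small_bottle 0.67 [257.3, 133.8, 20.9, 29.7] 450
top block 0.88 [133.8, 158.6, 77.0, 64.7] 2819
top block 0.65 [302.6, 243.6, 83.0, 70.2] 3040
top block 0.61 [76.1, 230.3, 80.7, 77.6] 3022
side small_bottle 0.58 [219.6, 154.4, 11.4, 47.3] 542
side block 0.96 [190.3, 225.9, 40.2, 76.1] 2634
side block 0.9 [227.4, 302.3, 57.9, 81.7] 3086
```

{"op": "arm_command", "data": {
  "rows": [
    {"x":0.79,"y":-0.58,"z":-0.18},
    {"x":0.79,"y":-0.58,"z":-0.18},
    {"x":0.79,"y":-0.58,"z":-0.18},
    {"x":0.79,"y":-0.58,"z":-0.18},
    {"x":0.79,"y":-0.58,"z":-0.18}
  ],
  "claw": 1
}}

```text
validation failed for argument at $.ro...
```

{"op": "arm_command", "data": {
  "rows": [
    {"x":0.79,"y":-0.58,"z":-0.18},
    {"x":0.79,"y":-0.58,"z":-0.18},
    {"x":0.79,"y":-0.58,"z":-0.18},
    {"x":0.79,"y":-0.58,"z":-0.18},
    {"x":0.79,"y":-0.58,"z":-0.18}
  ]
}}

```text
validation failed for argument at $.ro...
```

{"op": "arm_command", "data": {
  "rows": [
    {"x":0.79,"y":-0.58,"z":-0.18},
    {"x":0.79,"y":-0.58,"z":-0.18},
    {"x":0.79,"y":-0.58,"z":-0.18},
    {"x":0.79,"y":-0.58,"z":-0.18},
    {"x":0.79,"y":-0.58,"z":-0.18}
  ]
}}

```text
validation failed for argument at $.ro...
```

{"op": "arm_command", "data": {
  "rows": [
    {"x":0.79,"y":-0.58,"z":-0.18},
    {"x":0.79,"y":-0.58,"z":-0.18},
    {"x":0.79,"y":-0.58,"z":-0.18},
    {"rz":1},
    {"rz":1}
  ]
}}

```text
validation failed for argument at $.ro...
```

{"op": "arm_command", "data": {
  "rows": [
    {"rz":1},
    {"rz":1},
    {"rz":1},
    {"z":0},
    {"z":0}
  ]
}}

```text
validation failed for argument at $.ro...
```

{"op": "arm_command", "data": {
  "rows": [
    {"x":0.79,"y":-0.58,"z":-0.18,"rx":0,"ry":0,"rz":0},
    {"x":0.79,"y":-0.58,"z":-0.18,"rx":0,"ry":0,"rz":0},
    {"x":0.79,"y":-0.58,"z":-0.18,"rx":0,"ry":0,"rz":0},
    {"x":0.79,"y":-0.58,"z":-0.18,"rx":0,"ry":0,"rz":0},
    {"x":0.79,"y":-0.58,"z":-0.18,"rx":0,"ry":0,"rz":0}
  ],
  "claw": 1
}}

```text
clock: 2.2
position: [0.308, -0.4631, 0.2898]
ee_rot: [0.0, 0.989, 0.148, 0.0]
contact_force: [1.3, 0.4, -0.1]
grip_width: 0.0853
gripper_force: 0.0
```

{"op": "arm_command", "data": {
  "rows": [
    {"x":0.79,"y":-0.58,"z":-0.18,"rx":0,"ry":0,"rz":0},
    {"x":0.79,"y":-0.58,"z":-0.18,"rx":0,"ry":0,"rz":0},
    {"x":0.79,"y":-0.58,"z":-0.18,"rx":0,"ry":0,"rz":0},
    {"x":0.79,"y":-0.58,"z":-0.18,"rx":0,"ry":0,"rz":0},
    {"x":0.79,"y":-0.58,"z":-0.18,"rx":0,"ry":0,"rz":0}
  ]
}}

```text
clock: 2.7
position: [0.4251, -0.3059, 0.3259]
ee_rot: [0.0, 0.989, 0.148, 0.0]
contact_force: [0.6, -1.6, 0.4]
grip_width: 0.085
gripper_force: 0.0
```

{"op": "arm_command", "data": {
  "rows": [
    {"x":0.79,"y":-0.58,"z":-0.18,"rx":0,"ry":0,"rz":0},
    {"x":0.79,"y":-0.58,"z":-0.18,"rx":0,"ry":0,"rz":0},
    {"x":0.79,"y":-0.58,"z":-0.18,"rx":0,"ry":0,"rz":0},
    {"x":0.79,"y":-0.58,"z":-0.18,"rx":0,"ry":0,"rz":0},
    {"x":0.79,"y":-0.58,"z":-0.18,"rx":0,"ry":0,"rz":0}
  ]
}}

```text
clock: 3.2
position: [0.5423, -0.1488, 0.3619]
ee_rot: [0.0, 0.989, 0.148, 0.0]
contact_force: [-0.3, 0.6, -0.2]
grip_width: 0.0853
gripper_force: 0.0
```

{"op": "arm_command", "data": {
  "rows": [
    {"x":0.79,"y":-0.58,"z":-0.18,"rx":0,"ry":0,"rz":0},
    {"x":0.79,"y":-0.58,"z":-0.18,"rx":0,"ry":0,"rz":0},
    {"x":0.79,"y":-0.58,"z":-0.18,"rx":0,"ry":0,"rz":0},
    {"x":0,"y":0,"z":0,"rx":0,"ry":0,"rz":1},
    {"x":0,"y":0,"z":0,"rx":0,"ry":0,"rz":1}
  ]
}}

```text
clock: 3.7
position: [0.6125, -0.0542, 0.3828]
ee_rot: [-0.0, 0.998, 0.068, -0.0]
contact_force: [-0.5, -1.3, -0.3]
grip_width: 0.0853
gripper_force: 0.0
```

{"op": "arm_command", "data": {
  "rows": [
    {"x":0,"y":0,"z":0,"rx":0,"ry":0,"rz":1},
    {"x":0,"y":0,"z":0,"rx":0,"ry":0,"rz":1},
    {"x":0,"y":0,"z":0,"rx":0,"ry":0,"rz":1},
    {"x":0,"y":0,"z":0,"rx":0,"ry":0,"rz":0}
  ]
}}

```text
clock: 4.1
position: [0.6119, -0.0559, 0.383]
ee_rot: [0.0, 0.999, -0.052, 0.0]
contact_force: [-0.6, -0.1, -0.2]
grip_width: 0.0855
gripper_force: 0.0
```

```bash
python3 - <<'E'
from h import *
np.set_printoptions(precision=4,suppress=True)
s=r.sense(); print(s['clock'],s['position'],s['ee_rot'],s['joint_pos'])
c=cal('wrist'); save('wrist','w1.png'); o=ray('wrist',(256,192),c); print(o)
for t in ('small_bottle','small_bottle_neck'):
    for m in eyes.mark_of('wrist',t)[:3]: print(t,m['conf'],m['centre'],atz('wrist',m['centre'],.168 if 'neck' in t else 0,c))
for m in eyes.regions_of('wrist','small_bottle')[:3]: print(m['conf'],m['extent'])
E
```

```text
4.1 [ 0.6119 -0.0559  0.383 ] [ 0.      0.9986 -0.0523  0.    ] [ 0.3465  0.2579 -0.4181  1.3179  0.1038  1.587  -1.733 ]
(array([ 0.6905, -0.0645,  0.5028]), array([-0.3005,  0.0231, -0.9535]))
small_bottle 0.79 [211.7, 126.1] [0.6625 0.0134 0.    ]
small_bottle 0.2 [87.1, 196.9] [0.5567 0.2771 0.    ]
small_bottle_neck 0.76 [199.0, 133.3] [0.6652 0.0037 0.168 ]
0.62 [179.9, 111.2, 49.4, 38.6]
0.15 [250.4, 159.7, 41.4, 58.4]
```

View pics/w1.png

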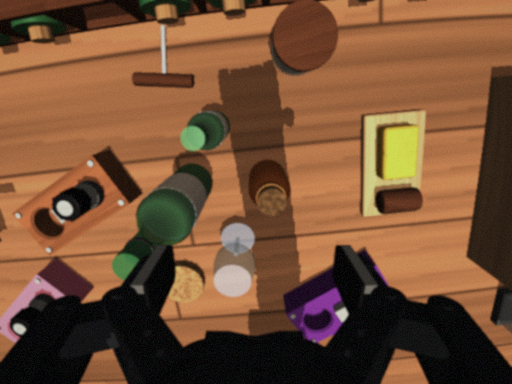

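The wrist view has the small bottle at (205,132), with its cap at (193,138). Its position is consistent at about (0.660, 0.008), so I'm approaching above the neck.

{"op": "arm_command", "data": {
  "rows": [
    {"x":0.34,"y":-0.6,"z":0,"rx":0,"ry":0,"rz":0},
    {"x":0.34,"y":-0.6,"z":0.5,"rx":0,"ry":0,"rz":0},
    {"x":0.34,"y":-0.5,"z":0.8,"rx":0,"ry":0,"rz":0},
    {"x":0,"y":0,"z":0.8,"rx":0,"ry":0,"rz":0},
    {"x":0,"y":0,"z":0.8,"rx":0,"ry":0,"rz":0}
  ]
}}

```text
clock: 4.8
position: [0.6597, 0.0086, 0.2654]
ee_rot: [-0.0, 0.999, -0.05, -0.0]
contact_force: [-0.6, -0.6, -0.3]
grip_width: 0.0856
gripper_force: 0.0
```

{"op": "arm_command", "data": {
  "rows": [
    {"x":0,"y":0,"z":0,"rx":0,"ry":0,"rz":0}
  ]
}}

```text
clock: 4.9
position: [0.6575, 0.0072, 0.262]
ee_rot: [0.0, 0.999, -0.051, -0.004]
contact_force: [-0.8, 0.4, -0.3]
grip_width: 0.0853
gripper_force: 0.0
```

```bash
python3 - <<'E'
from h import *
np.set_printoptions(precision=4,suppress=True)
s=r.sense(); print(s['clock'],s['position'],s['ee_rot'],s['joint_pos'])
c=cal('wrist'); save('wrist','w2.png'); print(ray('wrist',(256,192),c), proj('wrist',[[.66,.008,.19],[.66,.008,.168],[.66,.008,0]],c))
for t in ('small_bottle','small_bottle_neck'):
    for m in eyes.mark_of('wrist',t)[:3]: print(t,m['conf'],m['centre'],atz('wrist',m['centre'],.168 if 'neck' in t else 0,c))
for m in eyes.regions_of('wrist','small_bottle')[:3]: print(m['conf'],m['extent'])
E
```

```text
4.9 [0.6575 0.0072 0.262 ] [ 0.0003  0.9987 -0.0509 -0.0039] [ 0.2488  0.3868 -0.4413  1.4039  0.1633  1.3949 -1.8663]
(array([ 0.737 , -0.0012,  0.3812]), array([-0.308 ,  0.0222, -0.9511])) [[251.6993 211.814 ]
 [251.8535 201.713 ]
 [252.4836 160.6066]]
small_bottle 0.82 [248.3, 157.7] [0.6647 0.0134 0.    ]
small_bottle 0.52 [361.4, 61.8] [ 0.7738 -0.1436  0.    ]
small_bottle_neck 0.8 [252.3, 198.3] [0.6629 0.0073 0.168 ]
0.94 [223.7, 140.7, 55.7, 81.5]
```

View pics/w2.png

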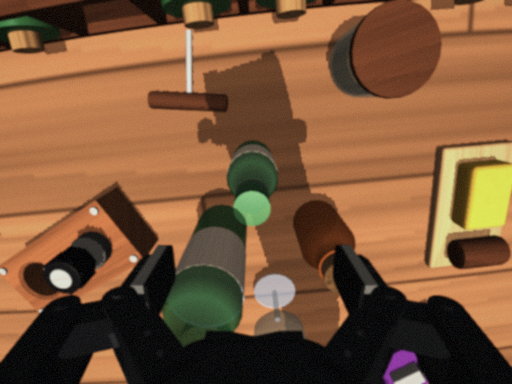

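The bottle cap sits at (252,208) between the fingers, so its axis is at about (0.662, 0.008). Clearances look fine, so I'm descending and gripping.

{"op": "arm_command", "data": {
  "rows": [
    {"x":0.1,"y":0,"z":0.55,"rx":0,"ry":0,"rz":0},
    {"x":0,"y":0,"z":0.6,"rx":0,"ry":0,"rz":0},
    {"x":0,"y":0,"z":0.6,"rx":0,"ry":0,"rz":0},
    {"x":0,"y":0,"z":0.5,"rx":0,"ry":0,"rz":0},
    {"x":0,"y":0,"z":0,"rx":0,"ry":0,"rz":0}
  ]
}}

```text
clock: 5.6
position: [0.6629, 0.0068, 0.176]
ee_rot: [0.0, 0.999, -0.052, -0.001]
contact_force: [0.2, 0.4, 0.8]
grip_width: 0.0857
gripper_force: 0.0
```

{"op": "arm_command", "data": {
  "rows": [
    {"x":0,"y":0,"z":0,"rx":0,"ry":0,"rz":0},
    {"x":0,"y":0,"z":0,"rx":0,"ry":0,"rz":0},
    {"x":0,"y":0,"z":0,"rx":0,"ry":0,"rz":0},
    {"x":0,"y":0,"z":0,"rx":0,"ry":0,"rz":0},
    {"x":0,"y":0,"z":0,"rx":0,"ry":0,"rz":0}
  ],
  "claw": 0.2,
  "force": 40
}}

```text
clock: 6.1
position: [0.664, 0.0074, 0.1782]
ee_rot: [-0.0, 0.999, -0.052, 0.001]
contact_force: [0.0, 0.7, 5.8]
grip_width: 0.0273
gripper_force: 39.5
```

{"op": "arm_command", "data": {
  "rows": [
    {"x":0,"y":0,"z":-0.3,"rx":0,"ry":0,"rz":0},
    {"x":0,"y":0,"z":-0.8,"rx":0,"ry":0,"rz":0},
    {"x":0,"y":0,"z":-1,"rx":0,"ry":0,"rz":-0.5},
    {"x":0,"y":0,"z":-1,"rx":0,"ry":0,"rz":-1},
    {"x":0,"y":0,"z":-1,"rx":0,"ry":0,"rz":-1}
  ],
  "force": 60
}}

```text
clock: 6.6
position: [0.6629, 0.007, 0.3428]
ee_rot: [0.0, 0.999, 0.05, -0.0]
contact_force: [0.3, 1.0, -2.9]
grip_width: 0.0267
gripper_force: 59.3
```

{"op": "arm_command", "data": {
  "rows": [
    {"x":0,"y":0,"z":-1,"rx":0,"ry":0,"rz":-1},
    {"x":0,"y":0,"z":-0.5,"rx":0,"ry":0,"rz":-1},
    {"x":0,"y":0,"z":0,"rx":0,"ry":0,"rz":-1},
    {"x":0,"y":0,"z":0,"rx":0,"ry":0,"rz":-0.5}
  ]
}}

```text
clock: 7.0
position: [0.6633, 0.0071, 0.4021]
ee_rot: [0.0, 0.982, 0.189, 0.0]
contact_force: [-1.2, -0.7, -3.8]
grip_width: 0.0265
gripper_force: 59.4
```

{"op": "arm_command", "data": {
  "rows": [
    {"x":-0.05,"y":-0.5,"z":0,"rx":0,"ry":0,"rz":0},
    {"x":-0.05,"y":-0.9,"z":0,"rx":0,"ry":0,"rz":0},
    {"x":-0.05,"y":-0.9,"z":0,"rx":0,"ry":0,"rz":0},
    {"x":-0.05,"y":-0.9,"z":0,"rx":0,"ry":0,"rz":0},
    {"x":-0.05,"y":-0.9,"z":0,"rx":0,"ry":0,"rz":0}
  ]
}}

```text
clock: 7.5
position: [0.5923, 0.1577, 0.4011]
ee_rot: [-0.0, 0.982, 0.187, -0.0]
contact_force: [0.7, 0.7, -2.1]
grip_width: 0.0268
gripper_force: 59.4
```

{"op": "arm_command", "data": {
  "rows": [
    {"x":-0.05,"y":-0.9,"z":0,"rx":0,"ry":0,"rz":0},
    {"x":-0.05,"y":-0.9,"z":0,"rx":0,"ry":0,"rz":0},
    {"x":-0.05,"y":-0.9,"z":0,"rx":0,"ry":0,"rz":0},
    {"x":-0.05,"y":-0.7,"z":0,"rx":0,"ry":0,"rz":0},
    {"x":0,"y":0,"z":0,"rx":0,"ry":0,"rz":0}
  ]
}}

```text
clock: 8.0
position: [0.5323, 0.2848, 0.4015]
ee_rot: [-0.001, 0.982, 0.191, -0.0]
contact_force: [-0.1, 0.4, -3.0]
grip_width: 0.0268
gripper_force: 59.6
```

{"op": "arm_command", "data": {
  "rows": [
    {"x":0,"y":0,"z":0,"rx":0,"ry":0,"rz":0},
    {"x":0,"y":0,"z":0,"rx":0,"ry":0,"rz":0}
  ]
}}

```text
clock: 8.2
position: [0.5366, 0.2785, 0.4009]
ee_rot: [0.0, 0.982, 0.187, -0.0]
contact_force: [0.5, 0.0, -3.0]
grip_width: 0.0267
gripper_force: 59.6
```

```bash
cat > look.py <<'E'
from h import *
import sys
np.set_printoptions(precision=4,suppress=True)
s=r.sense(); print(s['clock'],s['position'],s['ee_rot'],s['joint_pos'])
c=cal('wrist'); save('wrist',sys.argv[1]); print(ray('wrist',(256,192),c)[0])
for t,z in (('bore_mouth',.06),('bore_floor',.015),('knob_top',.131),('small_bottle',0)):
    for m in eyes.mark_of('wrist',t)[:3]: print(t,round(m['conf'],2),np.round(m['centre'],1),atz('wrist',m['centre'],z,c)[:2])
for m in eyes.regions_of('wrist','small_bottle')[:3]: print(m['conf'],m['extent'])
q=s['ee_rot']; M=R.from_quat([q[1],q[2],q[3],q[0]])
B=[np.array(s['position'])+M.apply([27e-3*np.cos(a),27e-3*np.sin(a),.178]) for a in np.linspace(0,6.283,9)]
p=proj('wrist',B,c); print('pred foot circle cols',p[:,0].min(),p[:,0].max(),'rows',p[:,1].min(),p[:,1].max())
E
python3 look.py w3.png
```

```text
8.2 [0.5366 0.2785 0.4009] [ 0.0004  0.9824  0.1865 -0.0001] [-0.0411  0.2702 -0.6583  1.2967  0.1649  1.629  -1.8676]
[0.6102 0.3071 0.5207]
bore_mouth 0.8 [226.8 147.8] [0.5301 0.3232]
bore_mouth 0.78 [110.1 235. ] [0.2981 0.4721]
bore_mouth 0.31 [261.1 141. ] [0.5614 0.2742]
bore_floor 0.69 [229.1 141.7] [0.5343 0.3246]
bore_floor 0.64 [117.  223.8] [0.2979 0.4802]
knob_top 0.93 [145.2 238.8] [0.3608 0.3926]
knob_top 0.75 [298.4 146. ] [0.5818 0.2279]
knob_top 0.62 [457.8 359.2] [ 0.322  -0.2374]
small_bottle 0.73 [229.  141.6] [0.5321 0.3254]
small_bottle 0.71 [248.4 181.1] [0.474 0.264]
0.77 [217.6, 157.8, 72.1, 153.3]
pred foot circle cols 228.96720025855632 277.47605057251275 rows 154.81861571136875 201.79681331013563
```

View pics/w3.png

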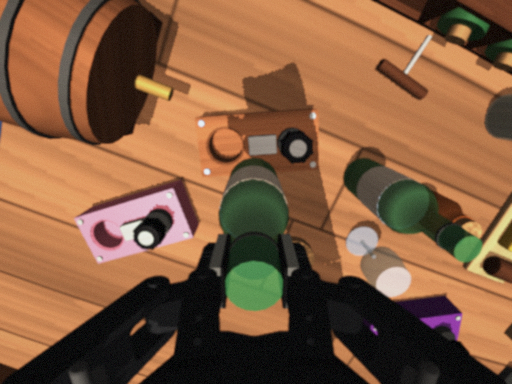

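The wrist view shows the oak block's bore at (227,145), its knob at (298,146), and the bolts near (202,122), (313,115), (206,172) and (315,167). The held bottle hangs upright, with its foot at (252,160). Next I'll refine the bore position with an enlarged crop.

```bash
python3 - <<'E'
from h import *
np.set_printoptions(precision=4,suppress=True)
c=cal('wrist'); im=cv2.imread('pics/w3.png')
x0,y0=190,98; cr=im[y0:y0+90,x0:x0+140]
cv2.imwrite('pics/c3.png',cv2.resize(cr,None,fx=5,fy=5,interpolation=cv2.INTER_CUBIC))
# bolts: bright, unsaturated small blobs
hsv=cv2.cvtColor(cr,cv2.COLOR_BGR2HSV); m=((hsv[...,1]<90)&(hsv[...,2]>140)).astype(np.uint8)
n,l,st,ce=cv2.connectedComponentsWithStats(m)
for i in range(1,n):
    if st[i,4]>=4:
        w=np.where(l==i,hsv[...,2],0).astype(float); print(st[i,4],ce[i]+[x0,y0],atz('wrist',ce[i]+[x0,y0],.061,c)[:2])
# model overlay check: predicted mouth circle and knob
for B in ([.532,.324],[.534,.3245]):
    P=[[B[0]+.0285*np.cos(a),B[1]+.0285*np.sin(a),.06] for a in np.linspace(0,6.28,40)]
    p=proj('wrist',P,c); print(B,p.min(0),p.max(0),(p.min(0)-[x0,y0])*5,(p.max(0)-[x0,y0])*5)
E
```

```text
35 [312.6857 115.1714] [0.6306 0.2132]
44 [200.9318 123.0455] [0.5528 0.3766]
415 [262.506  144.7036] [0.5568 0.2705]
172 [297.7733 147.9128] [0.5734 0.214 ]
13 [312.6154 164.3846] [0.5573 0.1791]
42 [206.6667 171.    ] [0.4806 0.3423]
[0.532, 0.324] [209.9595 129.2751] [244.1593 163.5562] [ 99.7973 156.3755] [270.7966 327.7808]
[0.534, 0.3245] [210.064  127.9997] [244.3086 162.3666] [100.32   149.9984] [271.5429 321.8332]
```

View pics/c3.png

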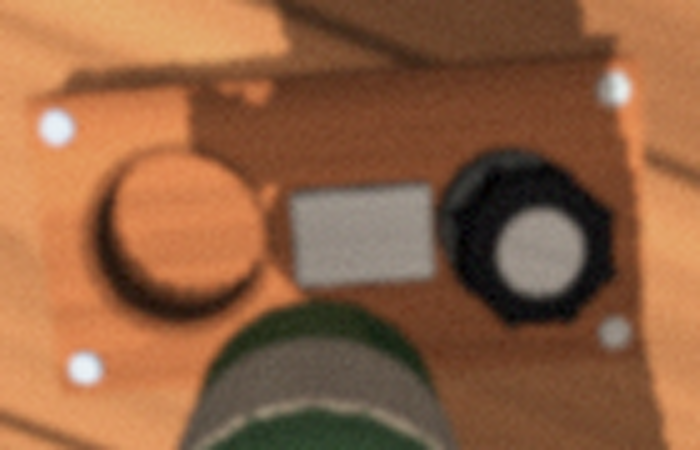

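The crop puts the bore rim's centre at about (180,235), which is (226,145) in the full picture. All four bolts are clear, and their rectangle gives the block pose.

```bash
python3 - <<'E'
from h import *
np.set_printoptions(precision=4,suppress=True)
c=cal('wrist')
print(((proj('wrist',[[.5318,.3275,.06],[.5318,.3275,.015],[.5788,.2281,.131]],c))-[190,98])*5)
print(atz('wrist',(226.1,145),.06,c),atz('wrist',(298,148.4),.131,c))
print(togo([.532,.327,.4]))
# same from the top and side cameras with bolts
for n in('top','side'):
    im=cv2.imread(f'pics/{n}0.png'); hsv=cv2.cvtColor(im,cv2.COLOR_BGR2HSV)
    d=np.array([.4276,-.9039]);e=np.array([.9039,.4276]);C=np.array([.5553,.2778])
    for sx,sy in((-1,1),(1,1),(-1,-1),(1,-1)):
        P=np.r_[C+.09*sx*d+.04*sy*e,.061]; p=proj(n,[P])[0]; u,v=np.round(p).astype(int)
        w=hsv[v-5:v+6,u-5:u+6].astype(float); g=np.clip(w[...,2]-w[...,1]*.8-60,0,None); yy,xx=np.mgrid[-5:6,-5:6]
        q=[u+(g*xx).sum()/g.sum(),v+(g*yy).sum()/g.sum()]; print(n,p,q,g.max(),atz(n,q,.061)[:2]-P[:2])
E
```

```text
[[175.2615 240.2448]
 [187.4547 222.5729]
 [538.8413 250.3936]]
[0.5341 0.3265 0.06  ] [0.5785 0.2276 0.131 ]
[ 0.333  -1.1616  0.0223]
top [136.7353 190.2284] [np.float64(136.54519080562375), np.float64(190.03816112474894)] 98.19999999999999 [0.0006 0.0006]
top [194.6013 162.4709] [np.float64(194.45737667651738), np.float64(162.08842918845193)] 100.0 [0.0011 0.0004]
top [148.2711 215.6016] [np.float64(148.07942624705632), np.float64(215.3181331620638)] 103.4 [0.0008 0.0006]
top [206.5727 187.3613] [np.float64(206.43699848189112), np.float64(187.05508566471482)] 105.19999999999999 [0.0009 0.0004]
side [191.881  287.3989] [np.float64(191.63199183845774), np.float64(286.4957433335679)] 130.8 [ 0.0022 -0.002 ]
side [200.572  233.7191] [np.float64(199.98103550455255), np.float64(233.27509293680296)] 121.80000000000001 [ 0.0025 -0.0005]
side [220.4731 288.617 ] [np.float64(219.68924062103545), np.float64(287.98683018184016)] 130.6 [ 0.0029 -0.0006]
side [226.5221 234.6269] [np.float64(227.009988272878), np.float64(233.79461361154918)] 116.4 [ 0.0002 -0.0033]
```

{"op": "arm_command", "data": {
  "rows": [
    {"x":0.13,"y":-0.4,"z":0,"rx":0,"ry":0,"rz":0},
    {"x":0.13,"y":-0.4,"z":0.3,"rx":0,"ry":0,"rz":0},
    {"x":0.13,"y":-0.38,"z":0.7,"rx":0,"ry":0,"rz":0},
    {"x":0,"y":0,"z":0.8,"rx":0,"ry":0,"rz":0},
    {"x":0,"y":0,"z":0.7,"rx":0,"ry":0,"rz":0}
  ]
}}

```text
clock: 9.0
position: [0.5331, 0.3295, 0.2994]
ee_rot: [-0.0, 0.982, 0.188, -0.0]
contact_force: [0.6, -0.4, -3.0]
grip_width: 0.0268
gripper_force: 59.8
```

{"op": "arm_command", "data": {
  "rows": [
    {"x":0,"y":0,"z":0.6,"rx":0,"ry":0,"rz":0},
    {"x":0,"y":0,"z":0,"rx":0,"ry":0,"rz":0},
    {"x":0,"y":0,"z":0,"rx":0,"ry":0,"rz":0},
    {"x":0,"y":0,"z":0,"rx":0,"ry":0,"rz":0}
  ]
}}

```text
clock: 9.4
position: [0.5341, 0.3295, 0.2788]
ee_rot: [-0.001, 0.982, 0.187, 0.001]
contact_force: [0.9, -0.7, -2.7]
grip_width: 0.0266
gripper_force: 59.7
```

```bash
python3 - <<'E'
from h import *
np.set_printoptions(precision=4,suppress=True)
s=r.sense(); print(s['clock'],s['position'],s['ee_rot'],s['joint_pos'],s['contact_force'])
print('togo',togo([.534,.328,.27]))
c=cal('wrist'); im=save('wrist','w4.png')[:,:,::-1]
P=[[.5328+.0285*np.cos(a),.3275+.0285*np.sin(a),.06] for a in np.linspace(0,6.28,40)]
q=s['ee_rot']; M=R.from_quat([q[1],q[2],q[3],q[0]])
B=[np.array(s['position'])+M.apply([24e-3*np.cos(a)-.0013,24e-3*np.sin(a),.178]) for a in np.linspace(0,6.283,40)]
big=cv2.resize(im,None,fx=3,fy=3,interpolation=cv2.INTER_CUBIC)
for pts,col in((P,(255,0,0)),(B,(0,255,255))):
    cv2.polylines(big,[np.int32((proj('wrist',pts,c)+.5)*3)],True,col,1)
p=proj('wrist',P,c).mean(0); x,y=(int(max(0,p[0]*3-300)),int(max(0,p[1]*3-250)))
cv2.imwrite('pics/c4.png',big[y:y+500,x:x+650])
E
```

```text
9.4 [0.5341 0.3295 0.2788] [-0.0005  0.9823  0.1871  0.0011] [-0.1058  0.3476 -0.67    1.4588  0.2164  1.4073 -1.9756] [ 0.9023 -0.7271 -2.6506]
togo [-0.017   0.035   0.2211]
```

View pics/c4.png

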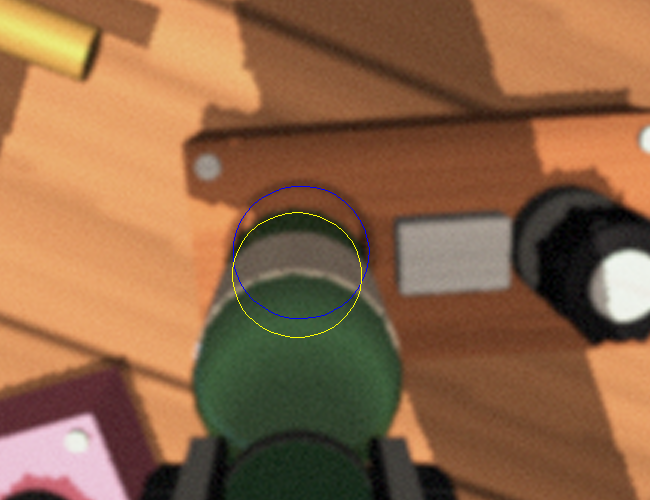

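The predicted bore circle (blue) and bottle foot (yellow) overlay the picture well: the foot edge is at (300,211) and the rim at (300,187). Lowering gently.

{"op": "arm_command", "data": {
  "rows": [
    {"x":0,"y":0.035,"z":0.35,"rx":0,"ry":0,"rz":0},
    {"x":0,"y":0,"z":0.3,"rx":0,"ry":0,"rz":0},
    {"x":0,"y":0,"z":0.25,"rx":0,"ry":0,"rz":0},
    {"x":0,"y":0,"z":0.2,"rx":0,"ry":0,"rz":0},
    {"x":0,"y":0,"z":0,"rx":0,"ry":0,"rz":0}
  ]
}}

```text
clock: 9.95
position: [0.5335, 0.3273, 0.2312]
ee_rot: [0.0, 0.982, 0.187, -0.001]
contact_force: [0.5, -0.4, -3.0]
grip_width: 0.0268
gripper_force: 59.9
```

{"op": "arm_command", "data": {
  "rows": [
    {"x":0,"y":0,"z":0.15,"rx":0,"ry":0,"rz":0},
    {"x":0,"y":0,"z":0.15,"rx":0,"ry":0,"rz":0},
    {"x":0,"y":0,"z":0,"rx":0,"ry":0,"rz":0}
  ]
}}

```text
clock: 10.25
position: [0.5338, 0.3276, 0.22]
ee_rot: [0.0, 0.982, 0.187, -0.001]
contact_force: [0.0, 0.1, -2.4]
grip_width: 0.0267
gripper_force: 59.9
```

{"op": "arm_command", "data": {
  "rows": [
    {"x":0,"y":0,"z":0.2,"rx":0,"ry":0,"rz":0},
    {"x":0,"y":0,"z":0.2,"rx":0,"ry":0,"rz":0},
    {"x":0,"y":0,"z":0.12,"rx":0,"ry":0,"rz":0},
    {"x":0,"y":0,"z":0.06,"rx":0,"ry":0,"rz":0},
    {"x":0,"y":0,"z":0,"rx":0,"ry":0,"rz":0}
  ]
}}

```text
clock: 10.75
position: [0.5339, 0.3277, 0.1972]
ee_rot: [0.0, 0.982, 0.187, -0.0]
contact_force: [0.8, 0.4, -2.6]
grip_width: 0.0266
gripper_force: 59.9
```

{"op": "arm_command", "data": {
  "rows": [
    {"x":0,"y":0,"z":0.08,"rx":0,"ry":0,"rz":0},
    {"x":0,"y":0,"z":0.04,"rx":0,"ry":0,"rz":0},
    {"x":0,"y":0,"z":0.02,"rx":0,"ry":0,"rz":0},
    {"x":0,"y":0,"z":0,"rx":0,"ry":0,"rz":0}
  ]
}}

```text
clock: 11.15
position: [0.5343, 0.3282, 0.1932]
ee_rot: [-0.0, 0.982, 0.187, 0.001]
contact_force: [-0.4, -0.5, 4.0]
grip_width: 0.0269
gripper_force: 60.7
```

{"op": "arm_command", "data": {
  "rows": [
    {"x":0,"y":0,"z":0,"rx":0,"ry":0,"rz":0},
    {"x":0,"y":0,"z":0,"rx":0,"ry":0,"rz":0},
    {"x":0,"y":0,"z":0,"rx":0,"ry":0,"rz":0},
    {"x":0,"y":0,"z":0,"rx":0,"ry":0,"rz":0},
    {"x":0,"y":0,"z":0,"rx":0,"ry":0,"rz":0}
  ],
  "claw": 1
}}

```text
clock: 11.65
position: [0.534, 0.3278, 0.1921]
ee_rot: [-0.0, 0.982, 0.187, -0.0]
contact_force: [0.5, 0.2, 0.2]
grip_width: 0.0855
gripper_force: 0.0
```

{"op": "arm_command", "data": {
  "rows": [
    {"x":0,"y":0,"z":-0.3,"rx":0,"ry":0,"rz":0},
    {"x":0,"y":0,"z":-0.6,"rx":0,"ry":0,"rz":0},
    {"x":0,"y":0,"z":-0.8,"rx":0,"ry":0,"rz":0},
    {"x":0,"y":0,"z":-0.8,"rx":0,"ry":0,"rz":0},
    {"x":0,"y":0,"z":0,"rx":0,"ry":0,"rz":0}
  ]
}}

```text
clock: 12.15
position: [0.5352, 0.3293, 0.2981]
ee_rot: [-0.001, 0.982, 0.187, 0.004]
contact_force: [0.4, -0.8, 0.3]
grip_width: 0.0853
gripper_force: 0.0
```

```bash
cat > st.py <<'E'
from h import *
np.set_printoptions(precision=4,suppress=True)
s=r.sense(); q=s['ee_rot']; M=R.from_quat([q[1],q[2],q[3],q[0]]); X=M.as_matrix()[:,0]
print(s['clock'],s['position'],'yaw',np.arctan2(X[1],X[0]),'j',s['joint_pos'],'F',s['contact_force'],'T',s['wrist_torque'],s['grip_width'],s['gripper_force'])
E
python3 st.py; python3 - <<'E'
from h import *
np.set_printoptions(precision=4,suppress=True)
c=cal('wrist'); im=save('wrist','w5.png')
for t,z in (('small_bottle',.015),('small_bottle_neck',.183),('knob_top',.131)):
    for m in eyes.mark_of('wrist',t)[:2]: print(t,round(m['conf'],2),np.round(m['centre'],1),atz('wrist',m['centre'],z,c)[:2])
print(togo([.5798,.2281,.25]), proj('wrist',[[.5328,.3275,.205],[.5798,.2281,.131]],c))
E
```

```text
12.15 [0.5352 0.3293 0.2981] yaw 0.3769278950851919 j [-0.1043  0.3377 -0.6721  1.4313  0.211   1.4373 -1.9691] F [ 0.4274 -0.7512  0.319 ] T [ 0.0386 -0.0459  0.0063] 0.08534368998922523 0.0
small_bottle 0.66 [249.7 165.1] [0.5289 0.333 ]
small_bottle_neck 0.92 [257.1 202.2] [0.5326 0.3246]
knob_top 0.9 [354.1 180. ] [0.578  0.2293]
[0.1565 2.7349 1.041 ] [[254.2656 209.5211]
 [355.852  178.9285]]
```

View pics/w5.png

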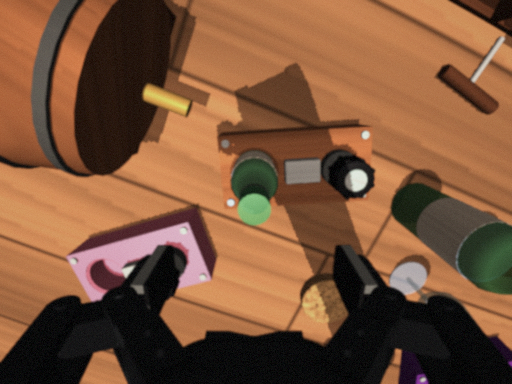

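The bottle stands upright in the bore, with its cap at (254,209) as predicted. The knob is at (355,179), about (0.579, 0.2285). Moving over the knob and winding the wrist back.

{"op": "arm_command", "data": {
  "rows": [
    {"x":0.05,"y":0.9,"z":0,"rx":0,"ry":0,"rz":0},
    {"x":0.05,"y":0.9,"z":0,"rx":0,"ry":0,"rz":0},
    {"x":0.05,"y":0.93,"z":0,"rx":0,"ry":0,"rz":0},
    {"x":0,"y":0,"z":0,"rx":0,"ry":0,"rz":-1},
    {"x":0,"y":0,"z":0,"rx":0,"ry":0,"rz":-1}
  ]
}}

```text
clock: 12.85
position: [0.5801, 0.2264, 0.2908]
ee_rot: [0.0, 0.964, 0.265, -0.001]
contact_force: [-1.1, -0.2, 0.3]
grip_width: 0.0855
gripper_force: 0.0
```

{"op": "arm_command", "data": {
  "rows": [
    {"x":0,"y":0,"z":0,"rx":0,"ry":0,"rz":-1},
    {"x":0,"y":0,"z":0,"rx":0,"ry":0,"rz":-1},
    {"x":0,"y":0,"z":0,"rx":0,"ry":0,"rz":-1},
    {"x":0,"y":0,"z":0.4,"rx":0,"ry":0,"rz":-1},
    {"x":0,"y":0,"z":0.5,"rx":0,"ry":0,"rz":-1}
  ]
}}

```text
clock: 13.35
position: [0.5797, 0.2285, 0.2555]
ee_rot: [-0.0, 0.892, 0.453, 0.0]
contact_force: [0.8, -0.3, 0.3]
grip_width: 0.0855
gripper_force: 0.0
```

{"op": "arm_command", "data": {
  "rows": [
    {"x":0,"y":0,"z":0.5,"rx":0,"ry":0,"rz":-1},
    {"x":0,"y":0,"z":0.5,"rx":0,"ry":0,"rz":-1},
    {"x":0,"y":0,"z":0.4,"rx":0,"ry":0,"rz":-1},
    {"x":0,"y":0,"z":0,"rx":0,"ry":0,"rz":0},
    {"x":0,"y":0,"z":0,"rx":0,"ry":0,"rz":0}
  ]
}}

```text
clock: 13.85
position: [0.5795, 0.2283, 0.1998]
ee_rot: [-0.0, 0.832, 0.554, -0.001]
contact_force: [-0.6, 0.4, -0.1]
grip_width: 0.0851
gripper_force: 0.0
```

```bash
python3 st.py; python3 - <<'E'
from h import *
np.set_printoptions(precision=4,suppress=True)
c=cal('wrist'); im=save('wrist','w6.png')
for m in eyes.mark_of('wrist','knob_top')[:2]: print(round(m['conf'],2),np.round(m['centre'],1),atz('wrist',m['centre'],.131,c)[:2])
print(togo([.5795,.2283,.124]), proj('wrist',[[.5328,.3275,.205],[.5795,.2283,.131]],c))
E
```

```text
13.85 [0.5795 0.2283 0.1998] yaw 1.1744257805723304 j [ 0.1268  0.4067 -0.738   1.5725  0.2813  1.2734 -1.0503] F [-0.5944  0.405  -0.0646] T [ 0.0749 -0.0622 -0.0077] 0.08511189953504446 0.0
0.61 [250.1 213.6] [0.5782 0.2312]
[-0.0162 -0.0103  1.9244] [[ 55.8683 120.1497]
 [253.2593 216.3281]]
```

View pics/w6.png

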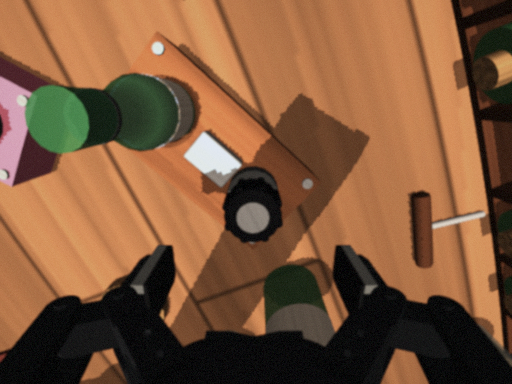

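The knob's disc is centred at (254,218) between the fingers, within about 1 mm of the estimate. Descending and gripping it.

{"op": "arm_command", "data": {
  "rows": [
    {"x":0,"y":0,"z":0.4,"rx":0,"ry":0,"rz":0},
    {"x":0,"y":0,"z":0.5,"rx":0,"ry":0,"rz":0},
    {"x":0,"y":0,"z":0.5,"rx":0,"ry":0,"rz":0},
    {"x":0,"y":0,"z":0.4,"rx":0,"ry":0,"rz":0},
    {"x":0,"y":0,"z":0.12,"rx":0,"ry":0,"rz":0}
  ]
}}

```text
clock: 14.45
position: [0.5789, 0.228, 0.1213]
ee_rot: [-0.0, 0.832, 0.555, -0.001]
contact_force: [-0.3, 0.2, -0.2]
grip_width: 0.0854
gripper_force: 0.0
```

{"op": "arm_command", "data": {
  "rows": [
    {"x":0,"y":0,"z":0,"rx":0,"ry":0,"rz":0},
    {"x":0,"y":0,"z":0,"rx":0,"ry":0,"rz":0},
    {"x":0,"y":0,"z":0,"rx":0,"ry":0,"rz":0},
    {"x":0,"y":0,"z":0,"rx":0,"ry":0,"rz":0},
    {"x":0,"y":0,"z":0,"rx":0,"ry":0,"rz":0}
  ],
  "claw": 0.3,
  "force": 60
}}

```text
clock: 14.95
position: [0.5792, 0.2293, 0.1244]
ee_rot: [-0.0, 0.832, 0.555, 0.0]
contact_force: [-5.8, 0.7, 4.7]
grip_width: 0.0425
gripper_force: 60.3
```

```bash
python3 st.py
```

```text
14.95 [0.5792 0.2293 0.1244] yaw 1.177535493354078 j [ 0.1067  0.4728 -0.7144  1.6526  0.3337  1.1418 -1.0872] F [-5.8379  0.689   4.6948] T [0.0787 0.9926 0.0308] 0.042464477512334425 60.312103629112244
```

{"op": "arm_command", "data": {
  "rows": [
    {"x":0,"y":0,"z":0.1,"rx":0,"ry":0,"rz":0},
    {"x":0,"y":0,"z":0.1,"rx":0,"ry":0,"rz":0},
    {"x":0,"y":0,"z":0.1,"rx":0,"ry":0,"rz":0},
    {"x":0,"y":0,"z":0,"rx":0,"ry":0,"rz":0},
    {"x":0,"y":0,"z":0,"rx":0,"ry":0,"rz":0}
  ]
}}

```text
clock: 15.45
position: [0.5792, 0.2294, 0.113]
ee_rot: [-0.0, 0.832, 0.555, 0.0]
contact_force: [-8.8, -0.5, 11.5]
grip_width: 0.0425
gripper_force: 61.4
```

```bash
python3 st.py
```

```text
15.45 [0.5792 0.2294 0.113 ] yaw 1.1775935875649541 j [ 0.1025  0.4843 -0.7097  1.6627  0.3431  1.1228 -1.0941] F [-8.8338 -0.5005 11.5464] T [-0.2805  1.5461  0.0178] 0.04246132590905338 61.36031985282898
```

{"op": "arm_command", "data": {
  "rows": [
    {"x":0,"y":0,"z":0,"rx":0,"ry":0,"rz":0.6},
    {"x":0,"y":0,"z":0,"rx":0,"ry":0,"rz":1},
    {"x":0,"y":0,"z":0,"rx":0,"ry":0,"rz":1},
    {"x":0,"y":0,"z":0,"rx":0,"ry":0,"rz":1},
    {"x":0,"y":0,"z":0,"rx":0,"ry":0,"rz":1}
  ]
}}

```text
clock: 15.95
position: [0.5796, 0.2291, 0.1131]
ee_rot: [0.0, 0.92, 0.392, 0.0]
contact_force: [-7.2, -1.8, 9.8]
grip_width: 0.0422
gripper_force: 60.9
```

{"op": "arm_command", "data": {
  "rows": [
    {"x":0,"y":0,"z":0,"rx":0,"ry":0,"rz":1},
    {"x":0,"y":0,"z":0,"rx":0,"ry":0,"rz":1},
    {"x":0,"y":0,"z":0,"rx":0,"ry":0,"rz":1},
    {"x":0,"y":0,"z":0,"rx":0,"ry":0,"rz":1},
    {"x":0,"y":0,"z":0,"rx":0,"ry":0,"rz":0}
  ]
}}

```text
clock: 16.45
position: [0.5797, 0.2287, 0.1129]
ee_rot: [0.0, 0.971, 0.241, 0.0]
contact_force: [-4.1, -1.8, 7.1]
grip_width: 0.0423
gripper_force: 60.7
```

```bash
python3 st.py
```

```text
16.45 [0.5797 0.2287 0.1129] yaw 0.4861588914789226 j [ 0.0063  0.4511 -0.5773  1.6676  0.2706  1.1029 -1.7328] F [-4.1167 -1.782   7.1239] T [-0.559   0.9473 -0.1054] 0.04228511416025421 60.7302725315094
```

{"op": "arm_command", "data": {
  "rows": [
    {"x":0,"y":0,"z":0,"rx":0,"ry":0,"rz":1},
    {"x":0,"y":0,"z":0,"rx":0,"ry":0,"rz":1},
    {"x":0,"y":0,"z":0,"rx":0,"ry":0,"rz":1},
    {"x":0,"y":0,"z":0,"rx":0,"ry":0,"rz":1},
    {"x":0,"y":0,"z":0,"rx":0,"ry":0,"rz":0}
  ]
}}

```text
clock: 16.95
position: [0.5798, 0.2283, 0.1128]
ee_rot: [0.0, 0.997, 0.083, 0.0]
contact_force: [-4.3, -2.1, 7.7]
grip_width: 0.0425
gripper_force: 60.8
```

```bash
python3 st.py
```

```text
16.95 [0.5798 0.2283 0.1128] yaw 0.16583774029534 j [-0.0382  0.4388 -0.5177  1.67    0.2398  1.096  -2.0304] F [-4.3291 -2.0641  7.6899] T [-0.7474  0.945  -0.1056] 0.04252408967982739 60.78324258327484
```

{"op": "arm_command", "data": {
  "rows": [
    {"x":0,"y":0,"z":0,"rx":0,"ry":0,"rz":1},
    {"x":0,"y":0,"z":0.01,"rx":0,"ry":0,"rz":1},
    {"x":0,"y":0,"z":0.01,"rx":0,"ry":0,"rz":1},
    {"x":0,"y":0,"z":0.01,"rx":0,"ry":0,"rz":1},
    {"x":0,"y":0,"z":0.01,"rx":0,"ry":0,"rz":1}
  ]
}}

```text
clock: 17.45
position: [0.5797, 0.2278, 0.111]
ee_rot: [0.001, 0.993, -0.117, 0.0]
contact_force: [-4.8, -3.1, 8.2]
grip_width: 0.0427
gripper_force: 60.7
```

{"op": "arm_command", "data": {
  "rows": [
    {"x":0,"y":0,"z":0,"rx":0,"ry":0,"rz":0},
    {"x":0,"y":0,"z":0,"rx":0,"ry":0,"rz":0}
  ]
}}

```text
clock: 17.65
position: [0.5797, 0.2278, 0.111]
ee_rot: [0.001, 0.993, -0.116, 0.0]
contact_force: [-5.1, -3.7, 8.1]
grip_width: 0.0421
gripper_force: 60.9
```

```bash
python3 st.py
```

```text
17.65 [0.5797 0.2278 0.111 ] yaw -0.23188149004438924 j [-0.0937  0.4274 -0.4447  1.6746  0.2044  1.0861 -2.4019] F [-5.0732 -3.6537  8.0552] T [-1.1076  1.1787 -0.109 ] 0.04210560158872114 60.875943303108215
```

{"op": "arm_command", "data": {
  "rows": [
    {"x":0,"y":0,"z":0,"rx":0,"ry":0,"rz":0},
    {"x":0,"y":0,"z":0,"rx":0,"ry":0,"rz":0},
    {"x":0,"y":0,"z":0,"rx":0,"ry":0,"rz":0},
    {"x":0,"y":0,"z":0,"rx":0,"ry":0,"rz":0},
    {"x":0,"y":0,"z":0,"rx":0,"ry":0,"rz":-0.5}
  ],
  "claw": 1
}}

```text
clock: 18.15
position: [0.5798, 0.2286, 0.1097]
ee_rot: [-0.0, 0.995, -0.095, 0.0]
contact_force: [0.1, -0.2, 1.1]
grip_width: 0.0852
gripper_force: 0.0
```

{"op": "arm_command", "data": {
  "rows": [
    {"x":0,"y":0,"z":0,"rx":0,"ry":0,"rz":-1},
    {"x":0,"y":0,"z":0,"rx":0,"ry":0,"rz":-1},
    {"x":0,"y":0,"z":0,"rx":0,"ry":0,"rz":-1},
    {"x":0,"y":0,"z":0,"rx":0,"ry":0,"rz":-1},
    {"x":0,"y":0,"z":0,"rx":0,"ry":0,"rz":-1}
  ]
}}

```text
clock: 18.65
position: [0.5798, 0.2285, 0.1096]
ee_rot: [-0.0, 0.994, 0.106, -0.0]
contact_force: [0.1, 0.3, 0.6]
grip_width: 0.0857
gripper_force: 0.0
```

{"op": "arm_command", "data": {
  "rows": [
    {"x":0,"y":0,"z":0,"rx":0,"ry":0,"rz":-1},
    {"x":0,"y":0,"z":0,"rx":0,"ry":0,"rz":-1},
    {"x":0,"y":0,"z":0,"rx":0,"ry":0,"rz":-1},
    {"x":0,"y":0,"z":0,"rx":0,"ry":0,"rz":-1},
    {"x":0,"y":0,"z":0,"rx":0,"ry":0,"rz":-1}
  ]
}}

```text
clock: 19.15
position: [0.5798, 0.2285, 0.1097]
ee_rot: [-0.0, 0.954, 0.301, 0.0]
contact_force: [0.5, 0.2, -0.0]
grip_width: 0.0855
gripper_force: 0.0
```

{"op": "arm_command", "data": {
  "rows": [
    {"x":0,"y":0,"z":0,"rx":0,"ry":0,"rz":-1},
    {"x":0,"y":0,"z":0,"rx":0,"ry":0,"rz":-1},
    {"x":0,"y":0,"z":0,"rx":0,"ry":0,"rz":-1},
    {"x":0,"y":0,"z":0,"rx":0,"ry":0,"rz":-1},
    {"x":0,"y":0,"z":0,"rx":0,"ry":0,"rz":-1}
  ]
}}

```text
clock: 19.65
position: [0.5798, 0.2285, 0.1097]
ee_rot: [-0.0, 0.875, 0.485, 0.0]
contact_force: [0.4, -0.5, -0.6]
grip_width: 0.0854
gripper_force: 0.0
```

{"op": "arm_command", "data": {
  "rows": [
    {"x":0,"y":0,"z":0,"rx":0,"ry":0,"rz":-1},
    {"x":0,"y":0,"z":0,"rx":0,"ry":0,"rz":-1},
    {"x":0,"y":0,"z":0,"rx":0,"ry":0,"rz":-1},
    {"x":0,"y":0,"z":0,"rx":0,"ry":0,"rz":0},
    {"x":0,"y":0,"z":0,"rx":0,"ry":0,"rz":0}
  ]
}}

```text
clock: 20.15
position: [0.5798, 0.2284, 0.1097]
ee_rot: [-0.0, 0.812, 0.584, -0.0]
contact_force: [-0.1, -0.4, -0.0]
grip_width: 0.0855
gripper_force: 0.0
```

```bash
python3 st.py; python3 - <<'E'
from h import *
np.set_printoptions(precision=4,suppress=True)
print(togo([.5795,.2283,.109]))
E
```

```text
20.15 [0.5798 0.2284 0.1097] yaw 1.24632008206969 j [ 0.1116  0.4919 -0.7203  1.6644  0.3532  1.1199 -1.0306] F [-0.0637 -0.4031 -0.0233] T [ 0.0093 -0.0048 -0.0161] 0.08551824067872917 0.0
[-0.0052 -0.0055  0.0167]
```

{"op": "arm_command", "data": {
  "rows": [
    {"x":0,"y":0,"z":0,"rx":0,"ry":0,"rz":0},
    {"x":0,"y":0,"z":0,"rx":0,"ry":0,"rz":0},
    {"x":0,"y":0,"z":0,"rx":0,"ry":0,"rz":0},
    {"x":0,"y":0,"z":0,"rx":0,"ry":0,"rz":0},
    {"x":0,"y":0,"z":0,"rx":0,"ry":0,"rz":0}
  ],
  "claw": 0.3,
  "force": 50
}}

```text
clock: 20.65
position: [0.5788, 0.2289, 0.11]
ee_rot: [-0.0, 0.811, 0.585, -0.001]
contact_force: [-5.0, -0.4, 5.3]
grip_width: 0.0428
gripper_force: 50.6
```

{"op": "arm_command", "data": {
  "rows": [
    {"x":0,"y":0,"z":0.01,"rx":0,"ry":0,"rz":0.6},
    {"x":0,"y":0,"z":0.01,"rx":0,"ry":0,"rz":1},
    {"x":0,"y":0,"z":0.01,"rx":0,"ry":0,"rz":1},
    {"x":0,"y":0,"z":0.01,"rx":0,"ry":0,"rz":1},
    {"x":0,"y":0,"z":0.01,"rx":0,"ry":0,"rz":1}
  ]
}}

```text
clock: 21.15
position: [0.579, 0.2288, 0.1082]
ee_rot: [-0.0, 0.905, 0.425, -0.001]
contact_force: [-5.8, -0.8, 7.0]
grip_width: 0.043
gripper_force: 50.6
```

{"op": "arm_command", "data": {
  "rows": [
    {"x":0,"y":0,"z":0.01,"rx":0,"ry":0,"rz":1},
    {"x":0,"y":0,"z":0.01,"rx":0,"ry":0,"rz":1},
    {"x":0,"y":0,"z":0.01,"rx":0,"ry":0,"rz":1},
    {"x":0,"y":0,"z":0,"rx":0,"ry":0,"rz":1},
    {"x":0,"y":0,"z":0,"rx":0,"ry":0,"rz":0}
  ]
}}

```text
clock: 21.65
position: [0.5791, 0.2286, 0.1068]
ee_rot: [0.0, 0.961, 0.276, -0.0]
contact_force: [-4.0, -1.8, 3.0]
grip_width: 0.0429
gripper_force: 50.5
```

```bash
python3 st.py
```

```text
21.65 [0.5791 0.2286 0.1068] yaw 0.5595553294393242 j [ 0.0136  0.46   -0.5874  1.6724  0.2806  1.0955 -1.6669] F [-4.026  -1.8466  3.0045] T [-0.3701  0.7596 -0.1204] 0.042873489891081945 50.454972982406616
```

{"op": "arm_command", "data": {
  "rows": [
    {"x":0,"y":0,"z":0.01,"rx":0,"ry":0,"rz":1},
    {"x":0,"y":0,"z":0.01,"rx":0,"ry":0,"rz":1},
    {"x":0,"y":0,"z":0,"rx":0,"ry":0,"rz":1},
    {"x":0,"y":0,"z":0,"rx":0,"ry":0,"rz":1},
    {"x":0,"y":0,"z":0,"rx":0,"ry":0,"rz":0}
  ]
}}

```text
clock: 22.15
position: [0.5792, 0.2284, 0.1063]
ee_rot: [0.0, 0.993, 0.12, -0.0]
contact_force: [-6.2, -2.5, 7.7]
grip_width: 0.0428
gripper_force: 50.9
```

```bash
python3 st.py
```

```text
22.15 [0.5792 0.2284 0.1063] yaw 0.2403628024612429 j [-0.0312  0.4477 -0.5275  1.6751  0.2491  1.0872 -1.9631] F [-6.2022 -2.4818  7.654 ] T [-0.6113  1.2521 -0.102 ] 0.042756451092287324 50.90601682662964
```

{"op": "arm_command", "data": {
  "rows": [
    {"x":0,"y":0,"z":0,"rx":0,"ry":0,"rz":1},
    {"x":0,"y":0,"z":0,"rx":0,"ry":0,"rz":1},
    {"x":0,"y":0,"z":0,"rx":0,"ry":0,"rz":0}
  ]
}}

```text
clock: 22.45
position: [0.5793, 0.2283, 0.1063]
ee_rot: [0.001, 0.999, 0.041, -0.0]
contact_force: [-5.2, -3.7, 8.9]
grip_width: 0.0428
gripper_force: 50.9
```

```bash
python3 st.py
```

```text
22.45 [0.5793 0.2283 0.1063] yaw 0.0822661364124106 j [-0.0537  0.442  -0.4981  1.6763  0.2345  1.084  -2.1107] F [-5.2408 -3.6672  8.9052] T [-0.82    1.1852  1.1034] 0.042811379375978086 50.931018590927124
```

{"op": "arm_command", "data": {
  "rows": [
    {"x":0,"y":0,"z":0,"rx":0,"ry":0,"rz":0.5},
    {"x":0,"y":0,"z":0,"rx":0,"ry":0,"rz":0},
    {"x":0,"y":0,"z":0,"rx":0,"ry":0,"rz":0}
  ]
}}

```text
clock: 22.75
position: [0.5797, 0.2283, 0.1064]
ee_rot: [0.001, 1.0, 0.023, 0.0]
contact_force: [-3.7, -3.4, 7.5]
grip_width: 0.0428
gripper_force: 50.9
```

```bash
python3 st.py; python3 - <<'E'
from h import *
np.set_printoptions(precision=4,suppress=True)
save('wrist','w7.png'); save('side','side7.png')
c=cal('wrist')
for n in('side','wrist'):
  for t,z in(('small_bottle_neck',.183),('small_bottle',.015),('knob_top',.115)):
    for m in eyes.mark_of(n,t)[:2]: print(n,t,round(m['conf'],2),np.round(m['centre'],1),atz(n,m['centre'],z)[:2])
E
```

```text
22.75 [0.5797 0.2283 0.1064] yaw 0.045407699262926086 j [-0.0588  0.4408 -0.4913  1.6763  0.2315  1.0826 -2.1451] F [-3.7188 -3.3807  7.5312] T [-0.8069  0.7569  1.4545] 0.042846566112171657 50.856592655181885
side small_bottle_neck 0.65 [201.7 255.8] [0.5316 0.3334]
side small_bottle_neck 0.55 [291.7 150.9] [ 0.4877 -0.1271]
side small_bottle 0.92 [213.3 286. ] [0.5186 0.3267]
side small_bottle 0.25 [263.9 189.6] [ 0.557  -0.0695]
side knob_top 0.75 [247.5 313.8] [0.3671 0.3905]
side knob_top 0.7 [349.6 155.3] [ 0.3301 -0.2641]
wrist small_bottle_neck 0.46 [131.9 254.6] [0.6323 0.2522]
wrist small_bottle 0.67 [134.7 252.6] [0.532  0.3295]
wrist knob_top 0.88 [250.8 278.1] [0.581  0.2293]
```

View pics/w7.png

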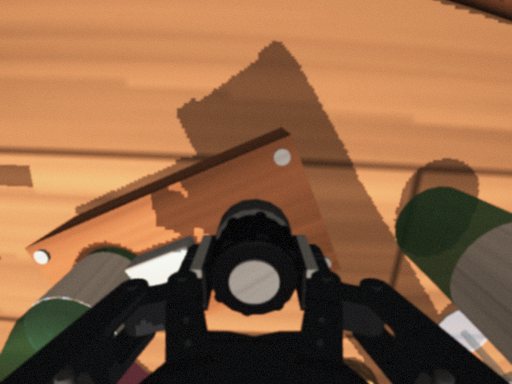

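The jaw at (160,265) is up against the bottle body, and the wrist torque has risen to 1.45 N m, so the knob is at its stop. Releasing and rising.

{"op": "arm_command", "data": {
  "rows": [
    {"x":0,"y":0,"z":0,"rx":0,"ry":0,"rz":0},
    {"x":0,"y":0,"z":0,"rx":0,"ry":0,"rz":0},
    {"x":0,"y":0,"z":0,"rx":0,"ry":0,"rz":0},
    {"x":0,"y":0,"z":0,"rx":0,"ry":0,"rz":0},
    {"x":0,"y":0,"z":0,"rx":0,"ry":0,"rz":0}
  ],
  "claw": 1
}}

```text
clock: 23.65
position: [0.5797, 0.2285, 0.1056]
ee_rot: [-0.0, 1.0, 0.02, -0.0]
contact_force: [0.3, -0.8, 0.3]
grip_width: 0.0854
gripper_force: 0.0
```

{"op": "arm_command", "data": {
  "rows": [
    {"x":0,"y":0,"z":-0.3,"rx":0,"ry":0,"rz":0},
    {"x":0,"y":0,"z":-0.6,"rx":0,"ry":0,"rz":0},
    {"x":0,"y":0,"z":-0.8,"rx":0,"ry":0,"rz":0},
    {"x":0,"y":0,"z":-0.8,"rx":0,"ry":0,"rz":0},
    {"x":0,"y":0,"z":-0.8,"rx":0,"ry":0,"rz":0}
  ]
}}

```text
clock: 24.15
position: [0.5796, 0.2286, 0.2401]
ee_rot: [-0.0, 1.0, 0.021, 0.0]
contact_force: [1.0, 0.7, -0.0]
grip_width: 0.0851
gripper_force: 0.0
```

{"op": "arm_command", "data": {
  "rows": [
    {"x":0,"y":0,"z":-0.8,"rx":0,"ry":0,"rz":0},
    {"x":0,"y":0,"z":-0.5,"rx":0,"ry":0,"rz":0},
    {"x":0,"y":0,"z":0,"rx":0,"ry":0,"rz":0},
    {"x":0,"y":0,"z":0,"rx":0,"ry":0,"rz":0}
  ]
}}

```text
clock: 24.55
position: [0.5798, 0.2286, 0.2905]
ee_rot: [-0.0, 1.0, 0.02, 0.001]
contact_force: [-0.1, 0.4, -0.9]
grip_width: 0.0854
gripper_force: 0.0
```

```bash
python3 st.py; python3 - <<'E'
from h import *
np.set_printoptions(precision=4,suppress=True)
c=cal('wrist'); im=save('wrist','w8.png')[:,:,::-1]
big=cv2.resize(im,None,fx=2,fy=2,interpolation=cv2.INTER_CUBIC)
a=np.linspace(0,6.283,40); d=np.array([.4276,-.9039])
def circ(x,y,z,R,col): cv2.polylines(big,[np.int32((proj('wrist',[[x+R*np.cos(t),y+R*np.sin(t),z] for t in a],c)+.5)*2)],True,col,1)
circ(.5797,.2283,.115,.022,(255,255,0)); circ(.5797,.2283,.131,.022,(0,0,255)); circ(.5328,.3275,.205,.014,(255,0,255))
print(proj('wrist',[[.5797,.2283,.115],[.5797,.2283,.131],[.5328,.3275,.205]],c))
for t,z in (('small_bottle',.015),('small_bottle_neck',.183),('knob_top',.115)):
    for m in eyes.mark_of('wrist',t)[:2]: print(t,round(m['conf'],2),np.round(m['centre'],1),atz('wrist',m['centre'],z,c)[:2])
cv2.imwrite('pics/c8.png',big[200:768,0:800])
E
```

```text
24.55 [0.5798 0.2286 0.2905] yaw 0.04086789574064125 j [-0.0398  0.3068 -0.5164  1.4568  0.1517  1.4166 -2.0891] F [-0.1091  0.3548 -0.928 ] T [ 0.0272  0.0022 -0.0184] 0.08540769682246391 0.0
[[253.6126 179.8852]
 [253.6063 183.8257]
 [135.0968 255.9385]]
small_bottle 0.58 [183.8 191.9] [0.5301 0.3314]
small_bottle 0.15 [148.  243.9] [0.4397 0.393 ]
small_bottle_neck 0.63 [147.  243.3] [0.5333 0.3252]
knob_top 0.62 [254.  178.3] [0.5815 0.2279]
```

View pics/c8.png

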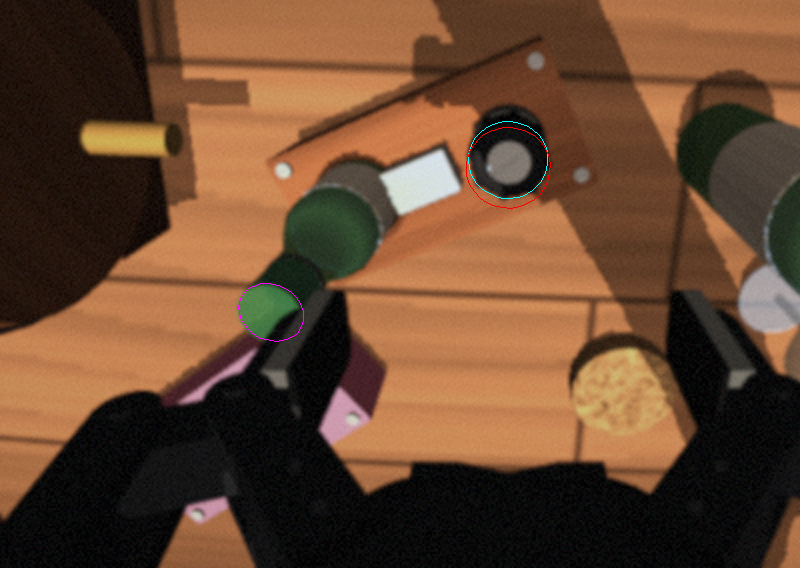

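The knob top at (508,160) matches the predicted home circle (cyan). The jaw at (420,180) is against the bottle, the bottle cap matches its upright prediction, and the gripper is clear. Handing in.

```bash
python3 -c "
from bench import r
print(r.sign_off())"
```

```text
the job is handed in; nothing more can be done
None
```

The small bottle stands upright in the oak block's bore, the knob is turned home to its stop, the gripper is clear of everything, and the job is handed in at about 25 s on the robot's clock (no verdict returned).

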